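# Slide the tall glaze crate home against its stop

### The arm

A 7-joint arm with a two-finger parallel gripper is mounted at the origin on the work surface. World frame = base frame: x ahead of the robot, y to its left, z up, the work surface at z = 0. Lengths are in m, angles in degrees, forces in N, time in s.
With the tool pointing down it reaches from about 0.425 to 0.875 m from the base axis. Payload 4.7 kg.
Tool frame: the origin (TCP) lies midway between the tips of the shut fingers; the grasp point (between the pads) lies 19 mm behind it (env.grip_depth is the distance from the TCP to the grasp point, in m); z points along the fingers, y is the line along which they close (so a half turn about z gives the same grasp; the last joint's range is limited). The gripper opens to 87 mm and grips with 3 to 60 N. Pads are 19 mm wide; open, the fingers measure 117 mm over their backs; the gripper's body (75 mm by 190 mm) begins 51 mm behind the grasp point.
Start: joints at [-70.583, 18.392, -4.016, 83.108, 1.295, 78.541, -3.26], TCP at [0.207, 0.616, 0.198] pointing down, gripper open.
Joint ranges: [-163.93, 163.93], [-17.29, 119.83], [-79.2, 71.16], [3.27, 140.29], [-89.18, 269.18], [5.43, 117.66], [-154.24, 154.24]. Speed limits (degrees/s): [147.25, 147.25, 180, 180, 180, 180, 180].

### API

Orientations are given as [roll, pitch, yaw] about the fixed x, y, z axes, in that order (R = Rz(yaw) Ry(pitch) Rx(roll)).
In Python, from cell import get_obs, optics, env, nets gives the robot as it stands.
- The arm moves only by the shell command python3 -m creep 'ROWS' [FORCE]. ROWS is JSON, a list of rows, each an object of numbers: "wx", "wy", "wz": the turn, a rotation vector about the tool's x, y, z in degrees; "tx", "ty", "tz": the shift along the tool's x, y, z in mm; "gripper": the opening, from -1 (shut) to 1 (fully open). A call has 1 to 5 rows; each row is the pose to reach, as a shift and turn from the pose commanded when the call began, along the tool's axes at that moment; what a row does not reach only later rows make up. A row lasts 1/12 s, in which the tool goes at most 41.7 mm and 7.16 degrees, less where a joint would pass 70% of its speed; a pose out of reach is approached as far as the arm can. A call with a gripper value outside its range is refused whole. The fingers move at their own pace and stop on an object; FORCE is the grip in N (left out, the last holds). Time passes only in rows, so rows that repeat a pose let the fingers close. It gives the time, the measured TCP pose, the force, the opening and the grip force at its end, in the units of the state.
- get_obs(): the state, without advancing time (a new reading comes with each control period).
- optics.read_camera(name): name is "scene" or "top" or "wrist"; returns (picture, depth): 384x512x3 uint8, red, green, blue; 384x512 float32, m along the optical axis (not along the pixel's ray), 0 where there is no reading.
- optics.camera_info(name): a dict with "fovy" (degrees; the focal length in pixels is half the picture's height over the tangent of half this angle, whatever the lens; pixels are square), "cx", "cy" (the principal point, pixels), "R" (3x3) and "t" (3): a world point X has camera coordinates R X + t; the wrist camera has in their place "tool_from_camera" (4x4, takes a point from camera to tool coordinates, whose origin is the TCP and whose axes are the flange's). Camera axes: x right, y down, z forward; pixel columns grow to the right and rows downward; lengths in m; the calibration is good to about 2 mm. The wrist camera is an equidistant fisheye: a pixel r from the principal point sees the ray r / f radians off the axis. A picture is of the moment at which its call begins: read the wrist's pose just before it. camera_info takes no time and is no camera call.
- env.sign_off(): hands the job in; it is judged then, once.
Trained networks look in the newest picture that a camera, given by its name, has taken for a name from the list of things; names that differ only in an ending like _2 or _b are one class to them, and where a whole thing is asked for, a point or a joint stands for the part that bears it (a point fixed in the world has none). Each returns a list of dicts, best first, with "confidence" (0 to 1); they miss things now and then, are a little off and sometimes report something else, mostly with a low value. They report only what shows in the picture. A call takes as long as a camera call. They do not tell look-alikes from the thing itself.
- nets.look_for(query, camera): "point" ([x, y, z] in m, in world coordinates, good to about 4 mm: the middle of the surface that is visible of it).
- nets.place_of(query, camera): "point" ([x, y, z] in m, in world coordinates, good to about 4 mm: a listed point, or the origin of a listed thing).
The state is a dict: "time_s": time; "qpos": joint angles; "joint_velocities": joint speeds; "effort": joint torques, N m; "tool_pos": TCP position; "tool_rot": TCP orientation; "force": force on the tool from outside, world axes, zero at the start; "wrist_torque": the same for the moment, N m; "grip_width": finger opening in m; "grasp_force": force on a finger pad.
Only numpy, scipy, OpenCV 4.12 (cv2) and the standard library are available. Lean on these libraries where they do the work, as an engineer would, in place of code of your own. Each camera call takes 0.05 s, during which the arm holds its last target. There are 200 camera calls.

### The job

Push the tall glaze crate across the table onto its blue painted patch, until it stands centred on the patch with its leading side flat against the dark wooden stop strip. It is heavy, narrow and top-heavy: push with the fingers low on its black foot only, so that it slides without rocking, do not push on the wooden part or the jars, and do not lift it. Leave the jar, bowl, mug and bottle where they stand, and leave the crate standing free.

Things in the scene. Friction and masses are not known exactly. Their poses are not given: they have to be found in the camera images.
- crate: Tall loose crate, 1.3-2 kg, slides at 8-18 N. Black foot 100 (own x) x 180 (own y) x 45 mm high, wooden part above. Origin: centre of the underside, z up. Starts 150-230 mm before its place, up to 40 mm to the side, its x within 0.3 rad of the bay's x; push the wide -x side of the foot. Pushed at 10-40 mm height it slides; above 55 mm it may tip. Centre of mass 80 mm up.
- crate_top: The crate's wooden upper part, fixed on the foot, not to be pushed: brown open box 90 (x) x 170 (y) mm, set back 5 mm from the foot all round, from 45 to 160 mm above the table, holding two fixed jars (green and brown-red, white lids) that reach 192 mm above the table. Origin: centre of its underside, 45 mm above the crate's origin; same axes.
- bay: Fixed parking place: flat blue painted patch 110 (own x) x 230 (own y) mm; along its far edge a dark wooden stop strip 20 thick, 230 long, 30 mm high. Origin: on the table where the centre of the crate's underside belongs, 50 mm before the stop's face. Its x is level and is the way to push, towards the stop (roughly world +y, the robot's left); z up. The crate's x should end along it.
- jar: Red glaze jar with white lid, diameter 66 mm, 100 mm high, loose, beside the lane on the bay's -y side. Origin: centre of the underside. Leave it.
- bowl: White bowl, diameter 100 mm, 48 mm high, loose, beside the lane on the bay's +y side (towards the robot). Origin: centre of the underside. Leave it.
- mug: Blue mug with a handle, diameter 76 mm, 85 mm high, loose, beside the lane on the bay's -y side, farther back from the stop. Origin: centre of the underside. Leave it.
- bottle: White bottle, diameter 60 mm, 150 mm high, loose, behind the stop strip. Origin: centre of the underside. Leave it.
There are look-alikes about, which are no part of the job. Of the things that look like the crate, the middle-sized one is meant.

How it is judged:
By the outcome, as a careful person would: the job done as asked, in the order asked, and still so for the second after the job is handed in, with the robot touching nothing.
It also fails if it takes over 54 s, if anything falls off the work surface, if the arm or the gripper's body presses on something with over 40 N, if the wrist force passes 120 N, or if a joint passes its speed limit or range.

## Working session

There is one attempt and no reset: what is moved stays moved. The work goes in short steps, Python scripts to look and compute and a shell command to move; the robot and the scene stay as the last step left them, time stands still between calls to the robot, and variables do not carry over. Pictures are saved under pics/ and viewed, at most 10 in all, crops included, and the job is handed in when it is done.

```bash
mkdir -p pics; ls; python3 - <<'E'
from cell import get_obs, optics, env, nets
import cv2
for c in ["scene","top"]:
    p,d=optics.read_camera(c); cv2.imwrite(f"pics/{c}0.png",p[:,:,::-1])
    for q in ["crate","crate_top","bay","jar","bowl","mug","bottle"]:
        print(c,q,[([round(v,3) for v in r["point"]],round(r["confidence"],2)) for r in nets.place_of(q,c)][:5])
o=get_obs();print(o["time_s"],o["tool_pos"],o["tool_rot"],env.grip_depth)
E
```

```text
pics
scene crate [([0.57, 0.034, -0.002], 0.79), ([0.787, -0.174, -0.001], 0.79), ([0.771, 0.07, -0.0], 0.69), ([0.377, -0.069, -0.001], 0.61)]
scene crate_top [([0.788, -0.175, 0.063], 0.97), ([0.566, 0.035, 0.046], 0.9), ([0.388, -0.072, 0.035], 0.69)]
scene bay [([0.559, 0.187, 0.005], 0.87)]
scene jar []
scene bowl [([0.755, 0.207, 0.001], 0.71), ([0.333, 0.203, 0.004], 0.58)]
scene mug [([0.771, 0.07, 0.002], 0.7)]
scene bottle [([0.611, 0.35, -0.004], 0.83)]
top crate [([0.572, 0.035, -0.002], 0.79), ([0.383, -0.07, -0.003], 0.75), ([0.787, -0.169, -0.003], 0.65), ([0.75, 0.206, 0.0], 0.32)]
top crate_top [([0.79, -0.176, 0.064], 0.95), ([0.381, -0.072, 0.033], 0.88), ([0.566, 0.034, 0.044], 0.63)]
top bay [([0.56, 0.183, -0.003], 0.8), ([0.612, 0.347, 0.001], 0.71)]
top jar [([0.752, 0.208, 0.0], 0.7)]
top bowl [([0.339, 0.198, -0.001], 0.68)]
top mug [([0.773, 0.073, -0.0], 0.58)]
top bottle [([0.613, 0.346, 0.002], 0.74)]
0.8 [0.20744101 0.61602802 0.19841016] [1.79994103e+02 7.79642008e-04 1.61390537e+02] 0.0187
```

View pics/scene0.png

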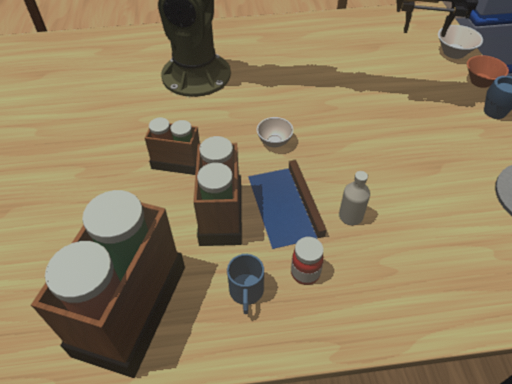

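View pics/top0.png

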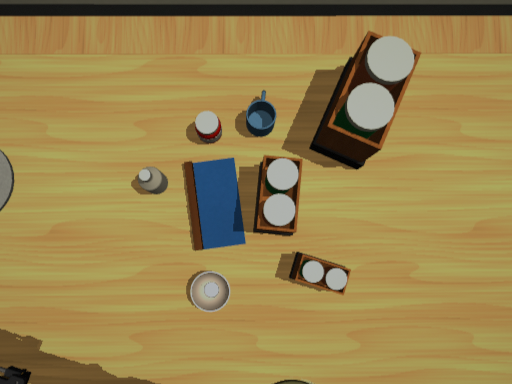

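The top view shows the candidates: large crate at top px (365,100), middle at (280,195) and small at (322,273). The middle one, about (0.57, 0.035), is the one meant. The patch is at (217,203), with the stop on its left. Next I'll measure poses from depth and take a close crop.

```bash
cat > h.py <<'E'
from cell import get_obs, optics, env, nets
import cv2, numpy as np
def cloud(c):
    p,d=optics.read_camera(c); i=optics.camera_info(c); H,W=d.shape
    f=H/2/np.tan(np.radians(i["fovy"])/2); v,u=np.mgrid[:H,:W]
    P=np.stack([(u-i["cx"])/f*d,(v-i["cy"])/f*d,d],-1)
    X=(P-np.array(i["t"]))@np.array(i["R"]); X[d==0]=np.nan
    return p,X
def rect(pts):
    (c,s,a)=cv2.minAreaRect((pts[:,:2]*1000).astype(np.float32))
    return np.round(c,1),np.round(s,1),round(a,2)
def measure(c,cx,cy,r=.13):
    p,X=cloud(c); hsv=cv2.cvtColor(p,cv2.COLOR_RGB2HSV)
    near=np.hypot(X[...,0]-cx,X[...,1]-cy)<r
    m=near&(X[...,2]>.145)&(X[...,2]<.2); print(c,"crate rim",rect(X[m]),m.sum(),"ztop",np.nanpercentile(X[m][:,2],98))
    nb=np.hypot(X[...,0]-.56,X[...,1]-.19)<.17
    b=nb&(hsv[...,0]>100)&(hsv[...,0]<125)&(hsv[...,1]>120)&(abs(X[...,2])<.012)
    b=cv2.morphologyEx(b.astype(np.uint8),cv2.MORPH_OPEN,np.ones((5,5)))>0
    print(c,"patch",rect(X[b]),b.sum(),"z",np.nanmedian(X[b][:,2]) if b.any() else None)
    s=nb&(X[...,2]>.022)&(X[...,2]<.036)&(X[...,1]>.2)&(X[...,0]>.43)&(X[...,0]<.69)&(X[...,1]<.30)
    s=cv2.morphologyEx(s.astype(np.uint8),cv2.MORPH_OPEN,np.ones((3,3)))>0
    if s.any(): print(c,"stop",rect(X[s]),s.sum())
    return p,X
E
python3 - <<'E'
from h import *
p,X=measure("top",.567,.035); cv2.imwrite("pics/crop.png",cv2.resize(p[130:260,170:330],None,fx=4,fy=4)[:,:,::-1])
measure("scene",.567,.035)
E
```

```text
top crate rim (array([567.2,  33.8]), array([ 90.2, 170.6]), 83.92) 2304 ztop 0.19482174691056897
top patch (array([561.1, 182.2]), array([227. , 109.1]), 7.38) 3517 z 7.555059472796523e-05
top stop (array([551.2, 246.1]), array([229.8,  20.7]), 7.56) 711
scene crate rim (array([567.3,  34.8]), array([ 89.7, 173.5]), 84.12) 2577 ztop 0.194764446804679
scene patch (array([598.2, 190.7]), array([104.2, 160.8]), 82.11) 1666 z 0.0015551919539887587
scene stop (array([552.2, 247. ]), array([229.8,  21.2]), 7.54) 661
```

View pics/crop.png

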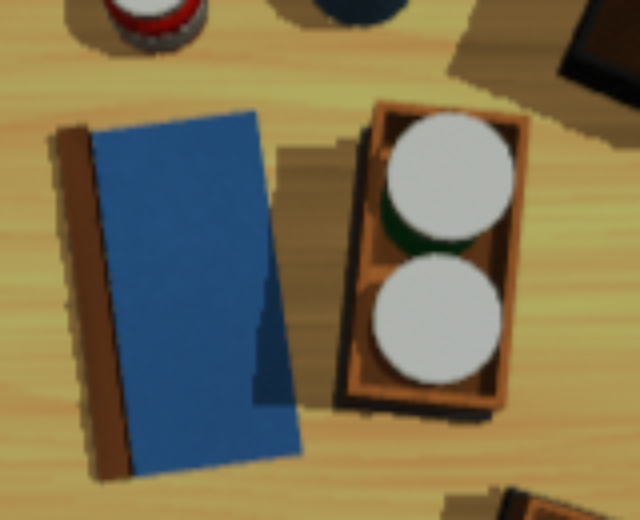

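Crop confirmed: the middle crate, with its foot's wide −x side facing right, away from the bay. Bay origin ≈ (560,187) mm with x at 97.5°. Crate is at (567,34) with x at 84°, so it needs +152 along, −13 across and +13.5° of turn. Now checking clearances to the obstacles.

```bash
python3 - <<'E'
from h import *
p,X=cloud("top")
for n,x,y,r in [("big",.787,-.172,.2),("small",.381,-.071,.09),("mug",.772,.072,.07),("jar",.753,.207,.06),("bowl",.337,.2,.08),("bottle",.612,.348,.06)]:
    m=(np.hypot(X[...,0]-x,X[...,1]-y)<r)&(X[...,2]>.02)
    if n=="big": m&=(X[...,1]<X[...,0]-.68)|(X[...,2]>.2)
    print(n,rect(X[m]),"min",X[m].min(0).round(3),"max",X[m].max(0).round(3))
print(np.round(optics.camera_info("wrist")["tool_from_camera"],3))
o=get_obs(); print(o["qpos"],o["force"])
E
```

```text
big (array([ 787.5, -172.6]), array([141.2, 253.6]), 65.73) min [ 0.645 -0.28   0.02 ] max [ 0.931 -0.058  0.276]
small (array([379.7, -67.7]), array([124.3,  69.4]), 72.09) min [ 0.332 -0.137  0.02 ] max [0.431 0.    0.141]
mug (array([780.8,  75.3]), array([93.8, 75.8]), 24.51) min [0.734 0.036 0.02 ] max [0.838 0.109 0.091]
jar (array([746.6, 204.7]), array([60.8, 62.6]), 61.89) min [0.716 0.173 0.021] max [0.78  0.237 0.105]
bowl (array([336.3, 201.4]), array([95.1, 96.7]), 0.09) min [0.289 0.153 0.02 ] max [0.384 0.25  0.053]
bottle (array([612.1, 343. ]), array([58.9, 56.6]), 4.41) min [0.583 0.315 0.02 ] max [0.641 0.372 0.153]
[[-0.002 -0.964 -0.267  0.073]
 [ 1.    -0.001 -0.002  0.001]
 [ 0.002 -0.267  0.964 -0.186]
 [ 0.     0.     0.     1.   ]]
[-70.58353     18.3902355   -4.01768467  83.10677609   1.29573643
  78.54087664  -3.25922236] [-0.29300401 -0.21280068  0.15248309]
```

```bash
cat > go.py <<'E'
import sys,numpy as np
from scipy.spatial.transform import Rotation as R
from cell import get_obs
# usage: go.py x y z(mm) yaw tilt -> delta in tool axes
def delta(x,y,z,yaw,tilt):
    o=get_obs(); A=R.from_euler("xyz",o["tool_rot"],degrees=True)
    B=R.from_euler("xyz",[180,0,yaw],degrees=True)*R.from_euler("y",tilt,degrees=True)
    t=A.inv().apply(np.array([x,y,z])-np.array(o["tool_pos"])*1000); w=(A.inv()*B).as_rotvec(degrees=True)
    print("t",t.round(1),"w",w.round(1),"| time",round(o["time_s"],2),"F",np.round(o["force"],1),"tcp",np.round(np.array(o["tool_pos"])*1000,1))
if __name__=="__main__": delta(*map(float,sys.argv[1:]))
E
python3 -m creep '[{"tz":-40},{"tz":-80},{"tz":-120},{"tz":-150},{"tz":-150}]'
python3 go.py 530 -60 350 84 0
```

```text
t [-521.4 -537.8 -151.6] w [ 0.  -0.  77.4] | time 0.95 F [-0.3 -0.2  0.2] tcp [207.4 616.  198.4]validation failed for argument at $[0]...
```

```bash

python3 -m creep '[{"wx":0,"wy":0,"wz":0,"tx":0,"ty":0,"tz":-40,"gripper":1},{"wx":0,"wy":0,"wz":0,"tx":0,"ty":0,"tz":-80,"gripper":1},{"wx":0,"wy":0,"wz":0,"tx":0,"ty":0,"tz":-120,"gripper":1},{"wx":0,"wy":0,"wz":0,"tx":0,"ty":0,"tz":-150,"gripper":1},{"wx":0,"wy":0,"wz":0,"tx":0,"ty":0,"tz":-150,"gripper":1}]'
python3 go.py 530 -60 350 84 0
```

```text
time_s: 1.37
tool_pos: [0.208, 0.6184, 0.357]
tool_rot: [179.3, -0.0, 161.4]
force: [0.0, 0.6, 1.1]
grip_width: 0.0874
grasp_force: 0.0
t [-5.216e+02 -5.402e+02 -2.000e-01] w [ 0.6 -0.5 77.4] | time 1.37 F [0.  0.6 1.1] tcp [208.  618.4 357. ]
```

```bash

python3 -m creep '[{"wx":0,"wy":0,"wz":4,"tx":-28,"ty":-29,"tz":0,"gripper":1},{"wx":0,"wy":0,"wz":8,"tx":-56,"ty":-58,"tz":0,"gripper":1},{"wx":0,"wy":0,"wz":12,"tx":-84,"ty":-87,"tz":0,"gripper":1},{"wx":0,"wy":0,"wz":16,"tx":-112,"ty":-116,"tz":0,"gripper":1},{"wx":0,"wy":0,"wz":20,"tx":-140,"ty":-145,"tz":0,"gripper":1}]'
python3 go.py 530 -60 350 84 0
```

```text
time_s: 1.78
tool_pos: [0.2944, 0.4321, 0.3483]
tool_rot: [180.0, -0.0, 141.2]
force: [1.5, 0.7, 0.5]
grip_width: 0.0868
grasp_force: 0.0
t [-491.9 -235.9   -1.8] w [ 0.  -0.  57.2] | time 1.78 F [1.5 0.7 0.5] tcp [294.4 432.1 348.3]
```

```bash

python3 -m creep '[{"wx":0,"wy":0,"wz":4.5,"tx":-36,"ty":-17,"tz":0,"gripper":1},{"wx":0,"wy":0,"wz":9,"tx":-72,"ty":-34,"tz":0,"gripper":1},{"wx":0,"wy":0,"wz":13.5,"tx":-108,"ty":-51,"tz":0,"gripper":1},{"wx":0,"wy":0,"wz":18,"tx":-144,"ty":-68,"tz":0,"gripper":1},{"wx":0,"wy":0,"wz":22.5,"tx":-180,"ty":-85,"tz":0,"gripper":1}]'
python3 go.py 530 -60 350 84 0
```

```text
time_s: 2.2
tool_pos: [0.382, 0.2532, 0.3486]
tool_rot: [179.9, -0.0, 118.7]
force: [1.2, -0.2, 0.7]
grip_width: 0.0874
grasp_force: 0.0
t [-345.8  -20.4   -1.6] w [ 0.  -0.  34.7] | time 2.2 F [ 1.2 -0.2  0.7] tcp [382.  253.2 348.6]
```

```bash

python3 -m creep '[{"wx":0,"wy":0,"wz":4,"tx":-39,"ty":-2,"tz":0,"gripper":1},{"wx":0,"wy":0,"wz":8,"tx":-78,"ty":-4,"tz":0,"gripper":1},{"wx":0,"wy":0,"wz":12,"tx":-117,"ty":-7,"tz":0,"gripper":1},{"wx":0,"wy":0,"wz":16,"tx":-156,"ty":-9,"tz":0,"gripper":1},{"wx":0,"wy":0,"wz":20,"tx":-195,"ty":-11,"tz":0,"gripper":1}]'
python3 go.py 530 -60 350 84 0
```

```text
time_s: 2.62
tool_pos: [0.4664, 0.0772, 0.3487]
tool_rot: [179.9, -0.0, 98.7]
force: [1.0, 0.2, -1.1]
grip_width: 0.0869
grasp_force: 0.0
t [-145.2   42.1   -1.4] w [ 0.1 -0.1 14.7] | time 2.62 F [ 1.   0.2 -1.1] tcp [466.4  77.2 348.7]
```

```bash

python3 -m creep '[{"wx":0,"wy":0,"wz":4,"tx":-38,"ty":11,"tz":0,"gripper":1},{"wx":0,"wy":0,"wz":8,"tx":-76,"ty":22,"tz":0,"gripper":1},{"wx":0,"wy":0,"wz":12,"tx":-114,"ty":33,"tz":0,"gripper":1},{"wx":0,"wy":0,"wz":14.7,"tx":-145,"ty":42,"tz":0,"gripper":1},{"wx":0,"wy":0,"wz":14.7,"tx":-145,"ty":42,"tz":0,"gripper":1}]'
python3 -m creep '[{"wx":0,"wy":7,"wz":0,"tx":0,"ty":0,"tz":0,"gripper":1},{"wx":0,"wy":14,"wz":0,"tx":0,"ty":0,"tz":0,"gripper":1},{"wx":0,"wy":21,"wz":0,"tx":0,"ty":0,"tz":0,"gripper":1},{"wx":0,"wy":28,"wz":0,"tx":0,"ty":0,"tz":0,"gripper":1},{"wx":0,"wy":35,"wz":0,"tx":0,"ty":0,"tz":0,"gripper":1}]'
python3 go.py 537 -47 220 84 35;python3 -c "from cell import get_obs;print(get_obs()['qpos'])"
```

```text
time_s: 3.03
tool_pos: [0.5308, -0.0659, 0.3484]
tool_rot: [179.9, 0.2, 83.4]
force: [-0.8, -0.0, -0.2]
grip_width: 0.0871
grasp_force: 0.0
time_s: 3.45
tool_pos: [0.5304, -0.0581, 0.3503]
tool_rot: [179.6, -35.3, 84.4]
force: [-0.2, -0.1, -0.0]
grip_width: 0.087
grasp_force: 0.0
t [-65.8   4.8 113.1] w [ 0.1 -0.3  0.3] | time 3.45 F [-0.2 -0.1 -0. ] tcp [530.4 -58.1 350.3]
[-14.6717476   10.19941935  47.82799321  87.66015027 -39.26533849
 101.43390436  25.57825189]
```

```bash

python3 -m creep '[{"wx":0,"wy":0,"wz":0,"tx":-16,"ty":1,"tz":28,"gripper":1},{"wx":0,"wy":0,"wz":0,"tx":-33,"ty":2,"tz":56,"gripper":1},{"wx":0,"wy":0,"wz":0,"tx":-49,"ty":4,"tz":84,"gripper":1},{"wx":0,"wy":0,"wz":0,"tx":-66,"ty":5,"tz":113,"gripper":1},{"wx":0,"wy":0,"wz":0,"tx":-66,"ty":5,"tz":113,"gripper":1}]'
python3 go.py 537 -50 20 84 35
python3 - <<'E'
from h import *
for c in("scene","top"):
    p,X=cloud(c); cv2.imwrite(f"pics/{c}1.png",p[:,:,::-1])
E
```

```text
time_s: 3.87
tool_pos: [0.5327, -0.0453, 0.2117]
tool_rot: [-179.3, -35.0, 83.8]
force: [-1.5, 1.0, -1.2]
grip_width: 0.0871
grasp_force: 0.0
t [-113.5    6.8  154.5] w [-0.7 -0.  -0.1] | time 3.87 F [-1.5  1.  -1.2] tcp [532.7 -45.3 211.7]
```

View pics/scene1.png

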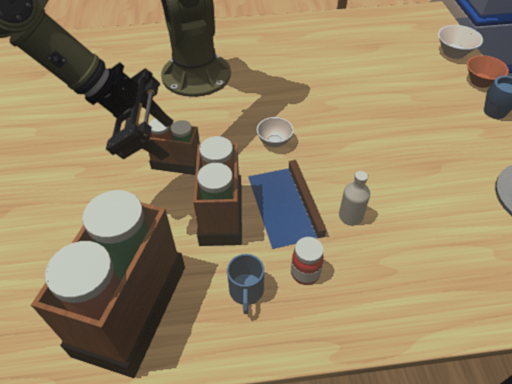

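View pics/top1.png

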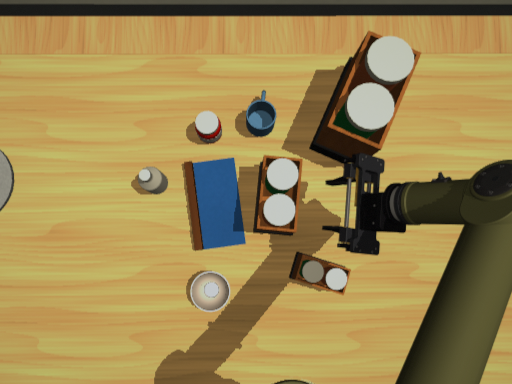

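The gripper hangs clear behind the crate, between the small crate (scene 175,148) and the large one (110,280). Descending.

```bash

python3 -m creep '[{"wx":0,"wy":0,"wz":0,"tx":-22,"ty":1,"tz":31,"gripper":1},{"wx":0,"wy":0,"wz":0,"tx":-44,"ty":3,"tz":62,"gripper":1},{"wx":0,"wy":0,"wz":0,"tx":-66,"ty":4,"tz":92,"gripper":1},{"wx":0,"wy":0,"wz":0,"tx":-88,"ty":6,"tz":120,"gripper":1},{"wx":0,"wy":0,"wz":0,"tx":-99,"ty":7,"tz":135,"gripper":1}]'
python3 go.py 537 -48 20 84 35;python3 -c "from cell import get_obs;print(get_obs()['qpos'])"
```

```text
time_s: 4.38
tool_pos: [0.5431, -0.0519, 0.0496]
tool_rot: [180.0, -35.0, 84.2]
force: [-0.8, 0.8, -0.0]
grip_width: 0.0869
grasp_force: 0.0
t [-14.3  -6.4  26.1] w [-0.1  0.   0.2] | time 4.38 F [-0.8  0.8 -0. ] tcp [543.1 -51.9  49.6]
[ -9.42393036  27.99308752  42.56399733 105.84194172 -50.41358107
  79.34821952  48.54947395]
```

```bash

python3 -m creep '[{"wx":0,"wy":0,"wz":0,"tx":-7,"ty":-3,"tz":13,"gripper":1},{"wx":0,"wy":0,"wz":0,"tx":-14,"ty":-6,"tz":26,"gripper":1},{"wx":0,"wy":0,"wz":0,"tx":-14,"ty":-6,"tz":26,"gripper":1}]'
python3 go.py 539.5 -23 20 84 35
```

```text
time_s: 4.63
tool_pos: [0.5363, -0.047, 0.0204]
tool_rot: [-179.9, -35.0, 84.2]
force: [-0.3, 1.3, -0.0]
grip_width: 0.0872
grasp_force: 0.0
t [19.6  0.8 14.2] w [-0.2 -0.   0.2] | time 4.63 F [-0.3  1.3 -0. ] tcp [536.3 -47.   20.4]
```

```bash

python3 -m creep '[{"wx":0,"wy":0,"wz":0,"tx":6,"ty":0,"tz":4.2,"gripper":1},{"wx":0,"wy":0,"wz":0,"tx":11,"ty":0,"tz":7.7,"gripper":1},{"wx":0,"wy":0,"wz":0,"tx":14,"ty":0,"tz":9.8,"gripper":1},{"wx":0,"wy":0,"wz":0,"tx":16,"ty":0,"tz":11.2,"gripper":1}]'
python3 -m creep '[{"wx":0,"wy":0,"wz":0,"tx":1.5,"ty":0,"tz":1,"gripper":1},{"wx":0,"wy":0,"wz":0,"tx":3,"ty":0,"tz":2,"gripper":1},{"wx":0,"wy":0,"wz":0,"tx":4.5,"ty":0,"tz":3,"gripper":1},{"wx":0,"wy":0,"wz":0,"tx":6,"ty":0,"tz":4,"gripper":1}]'
python3 -c "
from h import *
print(get_obs()['force']); measure('top',.567,.035);measure('scene',.567,.035)"
```

```text
time_s: 4.97
tool_pos: [0.54, -0.0272, 0.0227]
tool_rot: [179.8, -35.0, 84.4]
force: [0.2, 0.2, 0.0]
grip_width: 0.0866
grasp_force: 0.0
time_s: 5.3
tool_pos: [0.5398, -0.0211, 0.0215]
tool_rot: [180.0, -35.0, 84.2]
force: [-0.1, 0.5, 0.3]
grip_width: 0.0869
grasp_force: 0.0
[-0.12350665  0.45551457  0.28674084]
top crate rim (array([562.8,  -7.4]), array([173.1, 170.4]), 84.07) 2559 ztop 0.19488984847599342
top patch (array([560.8, 182.2]), array([226.6, 109.4]), 7.4) 3498 z 8.4191011439776e-05
top stop (array([551. , 246.2]), array([229.5,  20.5]), 7.52) 712
scene crate rim (array([563.3,  -7.4]), array([174.3, 173.4]), 84.16) 2873 ztop 0.19470630814633358
scene patch (array([590.8, 187.4]), array([100.5, 168.7]), 82.08) 1749 z 0.0015872846069873684
scene stop (array([552.9, 247.6]), array([230.4,  22. ]), 7.38) 673
```

```bash
sed -i 's/    m=near&(X\[...,2\]>.145).*; print/    m=near\&(X[...,2]>.145)\&(X[...,2]<.2)\&((hsv[...,2]>150)|((hsv[...,1]>90)\&(hsv[...,0]<25)\&(hsv[...,2]>50))); n,l,s,_=cv2.connectedComponentsWithStats(cv2.morphologyEx(m.astype(np.uint8),cv2.MORPH_CLOSE,np.ones((3,3)))); m\&=l==1+s[1:,4].argmax(); print/' h.py
python3 -m creep '[{"wx":0,"wy":0,"wz":0,"tx":1.5,"ty":0,"tz":1,"gripper":1},{"wx":0,"wy":0,"wz":0,"tx":3,"ty":0,"tz":2,"gripper":1},{"wx":0,"wy":0,"wz":0,"tx":4,"ty":0,"tz":3,"gripper":1},{"wx":0,"wy":0,"wz":0,"tx":4,"ty":0,"tz":3,"gripper":1}]'
python3 -c "
from h import *
print(get_obs()['force']); measure('top',.567,.035);measure('scene',.567,.035)"
```

```text
time_s: 5.73
tool_pos: [0.5402, -0.0157, 0.0212]
tool_rot: [-180.0, -35.0, 84.2]
force: [-0.2, 0.7, -0.8]
grip_width: 0.0868
grasp_force: 0.0
[-0.17209004  0.69858905 -0.78503351]
top crate rim (array([567.3,  33.8]), array([ 90.1, 170.9]), 84.04) 2174 ztop 0.19514728674326126
top patch (array([560.9, 182.2]), array([226.8, 109.2]), 7.44) 3492 z 3.077961150890519e-05
top stop (array([551.3, 246.2]), array([230.1,  20.7]), 7.33) 703
scene crate rim (array([566.7,  34.8]), array([ 90. , 174.9]), 84.09) 1985 ztop 0.19485896053758672
scene patch (array([588.8, 187.6]), array([100.2, 177.7]), 82.09) 1782 z 0.0015448445338582379
scene stop (array([551.7, 247.2]), array([229.6,  21.9]), 7.69) 672
```

```bash

python3 -m creep '[{"wx":0,"wy":0,"wz":0,"tx":2,"ty":0,"tz":1.4,"gripper":1},{"wx":0,"wy":0,"wz":0,"tx":4,"ty":0,"tz":2.8,"gripper":1},{"wx":0,"wy":0,"wz":0,"tx":6,"ty":0,"tz":4.4,"gripper":1},{"wx":0,"wy":0,"wz":0,"tx":8,"ty":0,"tz":6,"gripper":1},{"wx":0,"wy":0,"wz":0,"tx":8,"ty":0,"tz":6,"gripper":1}]'
python3 -c "
from h import *
print(get_obs()['force']); measure('top',.567,.035)"
```

```text
time_s: 6.25
tool_pos: [0.5412, -0.0055, 0.0209]
tool_rot: [180.0, -35.0, 84.2]
force: [-0.1, 0.1, -0.3]
grip_width: 0.0875
grasp_force: 0.1
[-0.12839106  0.12957439 -0.33591218]
top crate rim (array([567.1,  33.8]), array([ 90.2, 170.3]), 84.1) 2174 ztop 0.19498508955892246
top patch (array([560.8, 182.1]), array([226.6, 109.2]), 7.4) 3542 z 0.00012451511671074402
top stop (array([551. , 246.1]), array([229.6,  20.7]), 7.58) 711
```

No contact yet past the expected point, so the open fingertips probably sit back from the TCP. Looking.

```bash
python3 - <<'E'
from h import *
p,X=cloud("scene"); q,d=optics.read_camera("wrist")
a=cv2.resize(p[100:250,100:260],None,fx=2.56*1.9,fy=2.56*1.9)[:560,:]
b=cv2.resize(a,(400,375)); c=cv2.resize(q,(400,300)); c=cv2.copyMakeBorder(c,0,75,0,0,cv2.BORDER_CONSTANT)
cv2.imwrite("pics/near.png",np.hstack([b,c])[:,:,::-1])
m=(X[...,0]>.45)&(X[...,0]<.64)&(X[...,1]>-.06)&(X[...,1]<-.017)&(X[...,2]>.012)&(X[...,2]<.08)
Y=X[m]
for zl in np.arange(.012,.07,.008):
    s=Y[(Y[:,2]>=zl)&(Y[:,2]<zl+.008)]
    if len(s): print(round(zl,3),len(s),s.min(0).round(3),s.max(0).round(3))
E
```

```text
0.036 9 [ 0.492 -0.037  0.037] [ 0.592 -0.024  0.043]
0.044 30 [ 0.493 -0.043  0.044] [ 0.637 -0.02   0.052]
0.052 38 [ 0.491 -0.047  0.053] [ 0.593 -0.02   0.06 ]
0.06 49 [ 0.484 -0.055  0.06 ] [ 0.593 -0.019  0.068]
0.068 61 [ 0.484 -0.057  0.068] [ 0.595 -0.02   0.076]
```

View pics/near.png

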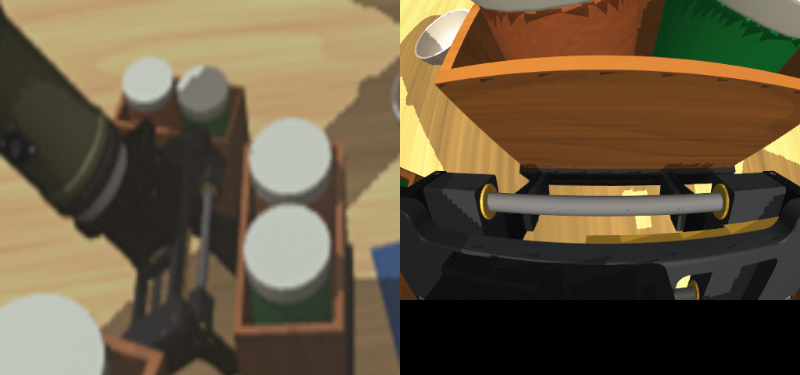

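The open tips sit ~14 mm back along the tool (front lower edge about 38 mm high, y≈−0.02), just short of the foot and too high. I'll back off, lower 14 mm, and approach again.

```bash

python3 -m creep '[{"wx":0,"wy":0,"wz":0,"tx":-8,"ty":0,"tz":-6,"gripper":1},{"wx":0,"wy":0,"wz":0,"tx":-12,"ty":0,"tz":-8.5,"gripper":1},{"wx":0,"wy":0,"wz":0,"tx":-16,"ty":0,"tz":-3,"gripper":1},{"wx":0,"wy":0,"wz":0,"tx":-20,"ty":0,"tz":3,"gripper":1},{"wx":0,"wy":0,"wz":0,"tx":-20,"ty":0,"tz":3,"gripper":1}]'
python3 go.py 541 -5 7 84 35
```

```text
time_s: 6.82
tool_pos: [0.5386, -0.0206, 0.0052]
tool_rot: [-179.8, -35.0, 84.1]
force: [-0.4, 0.4, -1.0]
grip_width: 0.0869
grasp_force: 0.0
t [14.   0.8  7.6] w [-0.2 -0.   0.1] | time 6.82 F [-0.4  0.4 -1. ] tcp [538.6 -20.6   5.2]
```

```bash

python3 -m creep '[{"wx":0,"wy":0,"wz":0,"tx":4,"ty":0,"tz":2.3,"gripper":1},{"wx":0,"wy":0,"wz":0,"tx":8,"ty":0,"tz":4.6,"gripper":1},{"wx":0,"wy":0,"wz":0,"tx":11,"ty":0,"tz":6.5,"gripper":1},{"wx":0,"wy":0,"wz":0,"tx":13,"ty":0,"tz":8,"gripper":1}]'
python3 -m creep '[{"wx":0,"wy":0,"wz":0,"tx":1.5,"ty":0,"tz":1.1,"gripper":1},{"wx":0,"wy":0,"wz":0,"tx":3,"ty":0,"tz":2.1,"gripper":1},{"wx":0,"wy":0,"wz":0,"tx":4.5,"ty":0,"tz":3.1,"gripper":1}]'
python3 -m creep '[{"wx":0,"wy":0,"wz":0,"tx":1.5,"ty":0,"tz":1.1,"gripper":1},{"wx":0,"wy":0,"wz":0,"tx":3,"ty":0,"tz":2.1,"gripper":1},{"wx":0,"wy":0,"wz":0,"tx":4.5,"ty":0,"tz":3.1,"gripper":1}]'
python3 go.py 541 -5 7 84 35
```

```text
time_s: 7.15
tool_pos: [0.5413, -0.0069, 0.0078]
tool_rot: [179.9, -34.8, 84.2]
force: [-3.2, -8.3, 3.5]
grip_width: 0.0872
grasp_force: 4.3
time_s: 7.4
tool_pos: [0.5415, -0.0066, 0.0077]
tool_rot: [179.9, -34.5, 84.0]
force: [-6.6, -16.4, 6.4]
grip_width: 0.0872
grasp_force: 8.4
time_s: 7.65
tool_pos: [0.5426, -0.0019, 0.0077]
tool_rot: [179.8, -34.5, 83.9]
force: [-4.1, -13.9, 4.6]
grip_width: 0.0872
grasp_force: 7.3
t [-3.1 -1.2 -1.3] w [ 0.2  0.5 -0.1] | time 7.65 F [ -4.1 -13.9   4.6] tcp [542.6  -1.9   7.7]
```

```bash
cat > plan.py <<'E'
import sys,io,contextlib
from h import *
from go import R
BAY=np.array([560.,187.]); BA=97.5
def rim(c,cx,cy):
    p,X=cloud(c); hsv=cv2.cvtColor(p,cv2.COLOR_RGB2HSV)
    m=(np.hypot(X[...,0]-cx,X[...,1]-cy)<.12)&(X[...,2]>.145)&(X[...,2]<.2)&((hsv[...,2]>150)|((hsv[...,1]>90)&(hsv[...,0]<25)&(hsv[...,2]>50)))
    n,l,s,_=cv2.connectedComponentsWithStats(cv2.morphologyEx(m.astype(np.uint8),cv2.MORPH_CLOSE,np.ones((3,3))))
    m&=l==1+s[1:,4].argmax(); (c_,s_,a)=cv2.minAreaRect((X[m][:,:2]*1000).astype(np.float32))
    if s_[0]>s_[1]: a+=90
    while a>135:a-=180
    while a<45:a+=180
    return np.array([*c_,a]),s_
cx,cy=map(float,sys.argv[1:3]); z=float(sys.argv[3]) if len(sys.argv)>3 else 8
(m1,s1),(m2,s2)=rim("top",cx,cy),rim("scene",cx,cy); print("top",m1.round(1),np.round(s1),"scene",m2.round(1),np.round(s2))
C=(m1+m2)/2; rot=lambda a:np.array([[np.cos(a),-np.sin(a)],[np.sin(a),np.cos(a)]])
d=rot(np.radians(BA)).T@(C[:2]-BAY); print("crate in bay: x %.1f y %.1f ang %.1f"%(*d,C[2]-BA))
o=get_obs(); A=R.from_euler("xyz",o["tool_rot"],degrees=True); T=np.array(o["tool_pos"])*1000
G=rot(np.radians(C[2])).T@(T[:2]-C[:2]); ax=A.as_matrix()[:,0]; yaw=np.degrees(np.arctan2(ax[1],ax[0])); print("TCP in crate",G.round(1),"yaw off",round(yaw-C[2],1))
for f in (.125,.25,.375,.5,.625,.75,.875,1):
    a=C[2]+f*(BA-C[2]); P=C[:2]+f*(BAY-C[:2])+rot(np.radians(a))@G
    B=R.from_euler("xyz",[180,0,a],degrees=True)*R.from_euler("y",35,degrees=True)
    print(f,A.inv().apply(np.array([*P,z])-T).round(1),(A.inv()*B).as_rotvec(degrees=True).round(1))
print("F",np.round(o["force"],1),o["time_s"])
E
python3 plan.py .567 .038
```

```text
top [568.5  38.6  83.7] [ 90. 170.] scene [569.4  40.3  83.7] [ 90. 172.]
crate in bay: x -147.4 y 10.4 ang -13.8
TCP in crate [-43.2  21.6] yaw off 0.3
0.125 [14.6 -1.8  9.7] [ 1.   0.5 -1.2]
0.25 [29.2 -3.5 19.7] [ 2.   0.5 -2.6]
0.375 [43.7 -5.3 29.7] [ 3.   0.5 -4. ]
0.5 [58.3 -7.  39.7] [ 3.9  0.5 -5.5]
0.625 [72.9 -8.7 49.8] [ 4.9  0.5 -6.9]
0.75 [ 87.6 -10.4  59.9] [ 5.9  0.5 -8.3]
0.875 [102.3 -12.1  70. ] [ 6.9  0.5 -9.7]
1 [117.  -13.7  80.1] [  7.9   0.5 -11.1]
F [ -3.9 -12.7   4.2] 7.75
```

```bash

python3 -m creep '[{"wx":0.3,"wy":0.1,"wz":-0.4,"tx":4.4,"ty":-0.5,"tz":2.9,"gripper":1},{"wx":0.6,"wy":0.2,"wz":-0.8,"tx":8.8,"ty":-1.1,"tz":5.9,"gripper":1},{"wx":0.9,"wy":0.3,"wz":-1.2,"tx":13.2,"ty":-1.6,"tz":8.8,"gripper":1},{"wx":1.2,"wy":0.4,"wz":-1.6,"tx":17.6,"ty":-2.1,"tz":11.8,"gripper":1},{"wx":1.5,"wy":0.5,"wz":-2,"tx":22,"ty":-2.7,"tz":14.7,"gripper":1}]'
python3 plan.py .567 .06
```

```text
time_s: 8.17
tool_pos: [0.5444, 0.0257, 0.008]
tool_rot: [179.8, -35.0, 86.4]
force: [1.2, -11.7, -0.9]
grip_width: 0.0872
grasp_force: 5.5
top [569.   67.1  85.8] [ 90. 170.] scene [569.4  70.4  85.9] [ 90. 173.]
crate in bay: x -118.5 y 6.3 ang -11.6
TCP in crate [-42.7  22. ] yaw off 0.6
0.125 [11.5 -1.   8.2] [ 0.6 -0.1 -0.7]
0.25 [23.1 -2.  16.3] [ 1.5 -0.1 -1.9]
0.375 [34.7 -2.9 24.5] [ 2.3 -0.1 -3.1]
0.5 [46.3 -3.9 32.7] [ 3.1 -0.1 -4.2]
0.625 [58.  -4.8 40.9] [ 4.  -0.1 -5.4]
0.75 [69.7 -5.7 49.1] [ 4.8 -0.1 -6.6]
0.875 [81.4 -6.7 57.3] [ 5.6 -0.1 -7.8]
1 [93.1 -7.6 65.5] [ 6.5 -0.1 -9. ]
F [ 2.5 -7.9 -0.9] 8.2667
```

```bash

python3 -m creep '[{"wx":0.4,"wy":0,"wz":-0.5,"tx":5.5,"ty":-0.5,"tz":3.9,"gripper":1},{"wx":0.8,"wy":0,"wz":-1,"tx":11,"ty":-1,"tz":7.8,"gripper":1},{"wx":1.2,"wy":0,"wz":-1.5,"tx":16.5,"ty":-1.4,"tz":11.7,"gripper":1},{"wx":1.6,"wy":0,"wz":-2,"tx":22,"ty":-1.9,"tz":15.6,"gripper":1},{"wx":1.9,"wy":0,"wz":-2.5,"tx":27.8,"ty":-2.4,"tz":19.5,"gripper":1}]'
python3 plan.py .567 .1
```

```text
time_s: 8.68
tool_pos: [0.5442, 0.0598, 0.0081]
tool_rot: [179.9, -35.0, 89.5]
force: [1.6, -10.3, -0.6]
grip_width: 0.0873
grasp_force: 5.4
top [566.9 102.2  89.3] [ 90. 171.] scene [566.2 106.9  89.2] [ 90. 173.]
crate in bay: x -82.6 y 4.3 ang -8.3
TCP in crate [-42.2  22.2] yaw off 0.4
0.125 [ 7.9 -0.1  5.9] [ 0.4 -0.2 -0.5]
0.25 [16.  -0.2 11.7] [ 1.  -0.2 -1.4]
0.375 [24.1 -0.4 17.4] [ 1.6 -0.2 -2.2]
0.5 [32.3 -0.5 23.1] [ 2.2 -0.2 -3.1]
0.625 [40.4 -0.6 28.8] [ 2.8 -0.2 -3.9]
0.75 [48.6 -0.7 34.6] [ 3.4 -0.2 -4.7]
0.875 [56.7 -0.8 40.3] [ 4.  -0.2 -5.6]
1 [64.9 -0.8 46.1] [ 4.5 -0.2 -6.4]
F [ 2.3 -6.4 -2.6] 8.7833
```

```bash

python3 -m creep '[{"wx":0.4,"wy":0,"wz":-0.6,"tx":6,"ty":-0.1,"tz":4.3,"gripper":1},{"wx":0.8,"wy":0,"wz":-1.2,"tx":12,"ty":-0.2,"tz":8.6,"gripper":1},{"wx":1.3,"wy":0,"wz":-1.8,"tx":18,"ty":-0.3,"tz":12.9,"gripper":1},{"wx":1.8,"wy":0,"wz":-2.4,"tx":25,"ty":-0.4,"tz":17.8,"gripper":1},{"wx":2.2,"wy":-0.1,"wz":-3.1,"tx":32,"ty":-0.5,"tz":23,"gripper":1}]'
python3 plan.py .565 .14
```

```text
time_s: 9.2
tool_pos: [0.5441, 0.099, 0.008]
tool_rot: [179.9, -34.9, 93.3]
force: [1.7, -11.9, 1.3]
grip_width: 0.0864
grasp_force: 6.3
top [563.3 142.3  92.6] [170.  89.] scene [563.5 148.2  93. ] [174.  91.]
crate in bay: x -41.8 y 2.1 ang -4.7
TCP in crate [-41.6  22. ] yaw off 0.7
0.125 [3.9 0.3 3.1] [-0.  -0.1  0.1]
0.25 [8.  0.6 6. ] [ 0.3 -0.1 -0.4]
0.375 [12.1  0.9  8.9] [ 0.7 -0.1 -0.9]
0.5 [16.3  1.3 11.7] [ 1.  -0.1 -1.4]
0.625 [20.4  1.6 14.6] [ 1.3 -0.1 -1.9]
0.75 [24.5  1.9 17.5] [ 1.7 -0.1 -2.3]
0.875 [28.6  2.2 20.4] [ 2.  -0.1 -2.8]
1 [32.7  2.6 23.3] [ 2.3 -0.1 -3.3]
F [ 2.4 -5.5 -1.5] 9.3
```

```bash

python3 -m creep '[{"wx":0.3,"wy":0,"wz":-0.4,"tx":5,"ty":0.4,"tz":3.6,"gripper":1},{"wx":0.6,"wy":0,"wz":-0.9,"tx":10,"ty":0.8,"tz":7.2,"gripper":1},{"wx":1,"wy":0,"wz":-1.4,"tx":15,"ty":1.2,"tz":10.8,"gripper":1},{"wx":1.3,"wy":-0.1,"wz":-1.9,"tx":20,"ty":1.6,"tz":14.4,"gripper":1},{"wx":1.3,"wy":-0.1,"wz":-1.9,"tx":20,"ty":1.6,"tz":14.4,"gripper":1}]'
python3 plan.py .565 .17
```

```text
time_s: 9.72
tool_pos: [0.5438, 0.1263, 0.0081]
tool_rot: [179.9, -34.9, 95.8]
force: [2.1, -8.9, -1.0]
grip_width: 0.0874
grasp_force: 4.2
top [561.3 171.2  95.4] [170.  90.] scene [560.8 172.2  95.4] [174.  91.]
crate in bay: x -15.3 y 0.9 ang -2.1
TCP in crate [-43.7  21.5] yaw off 0.3
0.125 [1.4 0.3 1.1] [0.  0.  0.1]
0.25 [2.9 0.5 2.2] [ 0.2  0.  -0.2]
0.375 [4.4 0.8 3.2] [ 0.3  0.  -0.4]
0.5 [5.9 1.  4.3] [ 0.5  0.  -0.6]
0.625 [7.4 1.3 5.3] [ 0.7  0.  -0.8]
0.75 [8.8 1.6 6.4] [ 0.8  0.  -1. ]
0.875 [10.3  1.8  7.4] [ 1.   0.  -1.2]
1 [11.8  2.1  8.4] [ 1.1  0.  -1.5]
F [ 2.5 -6.9 -0.1] 9.8167
```

Almost there: 15 mm left. I'll go most of it, then creep 1 mm at a time until the stop shows in the force.

```bash

python3 -m creep '[{"wx":0.3,"wy":0,"wz":-0.4,"tx":2.5,"ty":0.5,"tz":1.8,"gripper":1},{"wx":0.5,"wy":0,"wz":-0.7,"tx":5,"ty":1,"tz":3.6,"gripper":1},{"wx":0.8,"wy":0,"wz":-1.1,"tx":7.5,"ty":1.4,"tz":5.3,"gripper":1},{"wx":1.1,"wy":0,"wz":-1.5,"tx":9.5,"ty":1.8,"tz":6.8,"gripper":1},{"wx":1.1,"wy":0,"wz":-1.5,"tx":9.5,"ty":1.8,"tz":6.8,"gripper":1}]'
python3 plan.py .56 .185
python3 -m creep '[{"wx":0,"wy":0,"wz":0,"tx":0.8,"ty":0,"tz":0.6,"gripper":1},{"wx":0,"wy":0,"wz":0,"tx":1.6,"ty":0,"tz":1.1,"gripper":1}]'
```

```text
time_s: 10.23
tool_pos: [0.5447, 0.1366, 0.008]
tool_rot: [180.0, -34.9, 97.5]
force: [1.7, -10.8, 0.7]
grip_width: 0.087
grasp_force: 5.2
top [560.6 182.1  97.1] [170.  90.] scene [561.5 183.3  97.1] [173.  91.]
crate in bay: x -4.4 y -0.5 ang -0.4
TCP in crate [-43.7  22. ] yaw off 0.4
0.125 [ 0.4 -0.   0.3] [-0.1  0.1  0.3]
0.25 [ 0.8 -0.   0.6] [-0.1  0.1  0.2]
0.375 [ 1.3 -0.1  0.9] [-0.1  0.1  0.2]
0.5 [ 1.7 -0.1  1.3] [-0.1  0.1  0.1]
0.625 [ 2.2 -0.1  1.6] [-0.   0.1  0.1]
0.75 [ 2.6 -0.1  1.9] [-0.   0.1  0.1]
0.875 [ 3.  -0.2  2.2] [0.  0.1 0. ]
1 [ 3.5 -0.2  2.5] [ 0.   0.1 -0. ]
F [  2.4 -10.2   1.2] 10.3333
time_s: 10.5
tool_pos: [0.5447, 0.1369, 0.0079]
tool_rot: [179.9, -34.8, 97.4]
force: [1.4, -15.1, 2.2]
grip_width: 0.0871
grasp_force: 6.9
```

```bash

for i in 1; do
python3 -m creep '[{"wx":0,"wy":0,"wz":0,"tx":0.8,"ty":0,"tz":0.6,"gripper":1},{"wx":0,"wy":0,"wz":0,"tx":1.6,"ty":0,"tz":1.1,"gripper":1},{"wx":0,"wy":0,"wz":0,"tx":1.6,"ty":0,"tz":1.1,"gripper":1}]'
done
python3 -m creep '[{"wx":0,"wy":0,"wz":0,"tx":0.8,"ty":0,"tz":0.6,"gripper":1},{"wx":0,"wy":0,"wz":0,"tx":0.8,"ty":0,"tz":0.6,"gripper":1}]'
python3 plan.py .56 .185 | head -3
```

```text
time_s: 10.75
tool_pos: [0.5443, 0.1394, 0.008]
tool_rot: [179.9, -34.8, 97.4]
force: [2.6, -12.0, 1.4]
grip_width: 0.0869
grasp_force: 6.1
time_s: 10.92
tool_pos: [0.5442, 0.1401, 0.008]
tool_rot: [179.9, -34.8, 97.4]
force: [1.6, -12.7, 2.3]
grip_width: 0.0871
grasp_force: 6.3
top [560.1 185.6  97.1] [170.  90.] scene [559.9 186.8  97.2] [176.  91.]
crate in bay: x -0.8 y 0.1 ang -0.4
TCP in crate [-43.8  21.3] yaw off 0.3
```

```bash

python3 -m creep '[{"wx":0,"wy":0,"wz":0,"tx":0.4,"ty":0,"tz":0.3,"gripper":1},{"wx":0,"wy":0,"wz":0,"tx":0.8,"ty":0,"tz":0.6,"gripper":1}]'
python3 -m creep '[{"wx":0,"wy":0,"wz":0,"tx":0.4,"ty":0,"tz":0.3,"gripper":1},{"wx":0,"wy":0,"wz":0,"tx":0.8,"ty":0,"tz":0.6,"gripper":1}]'
```

```text
time_s: 11.18
tool_pos: [0.5443, 0.1403, 0.0079]
tool_rot: [179.9, -34.8, 97.4]
force: [1.3, -13.9, 1.5]
grip_width: 0.087
grasp_force: 6.8
time_s: 11.35
tool_pos: [0.5442, 0.1413, 0.0079]
tool_rot: [179.9, -34.7, 97.4]
force: [1.3, -15.1, 3.4]
grip_width: 0.0868
grasp_force: 7.7
```

```bash

python3 -m creep '[{"wx":0,"wy":0,"wz":0,"tx":0.4,"ty":0,"tz":0.3,"gripper":1},{"wx":0,"wy":0,"wz":0,"tx":0.8,"ty":0,"tz":0.6,"gripper":1}]'
python3 -m creep '[{"wx":0,"wy":0,"wz":0,"tx":0.4,"ty":0,"tz":0.3,"gripper":1},{"wx":0,"wy":0,"wz":0,"tx":0.8,"ty":0,"tz":0.6,"gripper":1}]'
python3 plan.py .56 .187 | head -3
```

```text
time_s: 11.52
tool_pos: [0.5442, 0.1413, 0.0079]
tool_rot: [179.9, -34.7, 97.4]
force: [1.3, -17.7, 4.1]
grip_width: 0.087
grasp_force: 8.6
time_s: 11.68
tool_pos: [0.5442, 0.1414, 0.0078]
tool_rot: [179.9, -34.6, 97.3]
force: [0.5, -18.9, 5.7]
grip_width: 0.0871
grasp_force: 9.6
top [559.9 186.5  97.2] [170.  90.] scene [559.6 187.6  97.3] [175.  91.]
crate in bay: x 0.1 y 0.2 ang -0.2
TCP in crate [-43.3  21.2] yaw off 0.1
```

```bash

python3 -m creep '[{"wx":0,"wy":0,"wz":0,"tx":0.8,"ty":0,"tz":0.6,"gripper":1},{"wx":0,"wy":0,"wz":0,"tx":1.2,"ty":0,"tz":0.9,"gripper":1},{"wx":0,"wy":0,"wz":0,"tx":1.2,"ty":0,"tz":0.9,"gripper":1}]'
python3 plan.py .56 .187 | head -3
```

```text
time_s: 12.03
tool_pos: [0.5444, 0.1416, 0.0079]
tool_rot: [179.9, -34.5, 97.3]
force: [1.0, -20.8, 6.3]
grip_width: 0.0869
grasp_force: 10.4
top [560.2 186.7  97.3] [170.  90.] scene [560.2 188.2  97.2] [174.  92.]
crate in bay: x 0.4 y -0.2 ang -0.3
TCP in crate [-43.5  21.4] yaw off 0.1
```

The force has passed the sliding limit and the crate no longer moves, so it's seated. Backing away, then up.

```bash

python3 -m creep '[{"wx":0,"wy":0,"wz":0,"tx":-3,"ty":0,"tz":-2.1,"gripper":1},{"wx":0,"wy":0,"wz":0,"tx":-9,"ty":0,"tz":-6.3,"gripper":1},{"wx":0,"wy":0,"wz":0,"tx":-20,"ty":0,"tz":-14,"gripper":1},{"wx":0,"wy":0,"wz":0,"tx":-35,"ty":0,"tz":-24.5,"gripper":1},{"wx":0,"wy":0,"wz":0,"tx":-50,"ty":0,"tz":-35,"gripper":1}]'
python3 -m creep '[{"wx":0,"wy":0,"wz":0,"tx":10,"ty":0,"tz":-15,"gripper":1},{"wx":0,"wy":0,"wz":0,"tx":20,"ty":0,"tz":-40,"gripper":1},{"wx":0,"wy":0,"wz":0,"tx":20,"ty":0,"tz":-70,"gripper":1},{"wx":0,"wy":0,"wz":0,"tx":20,"ty":0,"tz":-100,"gripper":1},{"wx":0,"wy":0,"wz":0,"tx":20,"ty":0,"tz":-100,"gripper":1}]'
python3 plan.py .56 .187 | head -3
python3 -c "
from h import *
p,X=cloud('scene');q,_=cloud('top')
measure('top',.56,.187)
cv2.imwrite('pics/end.png',np.hstack([cv2.resize(p[60:330,120:390],(400,400)),cv2.resize(q[80:320,130:370],(400,400))])[:,:,::-1])"
```

```text
time_s: 12.55
tool_pos: [0.5487, 0.0922, 0.0083]
tool_rot: [-179.8, -35.4, 97.8]
force: [0.7, 0.0, 0.4]
grip_width: 0.0868
grasp_force: 0.0
time_s: 12.97
tool_pos: [0.5582, 0.0463, 0.1059]
tool_rot: [179.6, -35.2, 97.8]
force: [0.6, -0.1, -0.4]
grip_width: 0.0871
grasp_force: 0.0
top [560.1 186.8  97.2] [170.  90.] scene [560.4 187.6  97. ] [173.  92.]
crate in bay: x 0.2 y -0.2 ang -0.4
TCP in crate [-135.6   21.6] yaw off 0.6
top crate rim (array([560.1, 186.8]), array([170.2,  90.3]), 7.17) 2203 ztop 0.19490012860102912
top patch (array([559.7, 181.9]), array([224.2, 108.9]), 7.37) 374 z 0.00014515050656302553
top stop (array([551. , 248.6]), array([230.3,  20. ]), 8.77) 459
```

View pics/end.png

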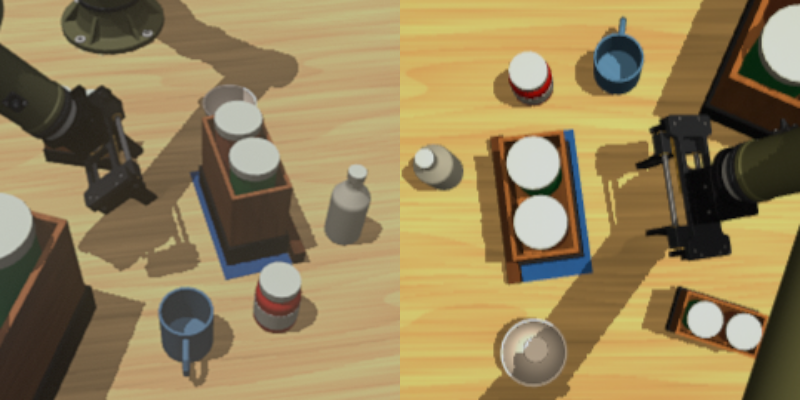

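The crate stands upright at about (540,195) in the right view, centred on the patch and flat against the stop. The jar, mug, bowl and bottle haven't moved, and the gripper is clear.

```bash
python3 -c "
from cell import env; print(env.sign_off())"
```

```text
the job is handed in; nothing more can be done
None
```

The job is handed in: the middle-sized crate stands upright and free on its blue patch, measured within 1 mm of centre and about 0.4° of square, with its leading side against the stop, and the jar, bowl, mug and bottle were left untouched.

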